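Poise the micropipette over the open tube

TASK

Take the micropipette with the yellow button, draw it up out of its stand, and carry it over the bottles and the capped tubes to the one open tube in the rack beside the microscope. Finish while still holding it there, upright and still, with the end of its tip centred about 1 cm above the rim of the open tube, ready to dispense. On the way it must not touch the bottles, the tubes, the rack or the bench, or it is contaminated; leave the other pipette, the bottles, the tubes and the loose cap where they are.

Things in the scene. Friction and masses are not known exactly. Their poses are not given: they have to be found in the camera images.
- pipette_yellow: the micropipette to use: yellow push button, yellow ring, yellow disposable tip; loose, 70 g, 163 mm long, hanging tip down in either sleeve of the stand. Origin: the very end of its tip; z up its axis, +x to its finger rest. From the end: tip to 50 mm (2 to 8 mm wide), barrel 15 mm wide to 95, flange 26 mm wide to 101, handle to 144, push button (15 mm wide) 154 to 163
- pipette_grip (a point): on the axis of the yellow pipette's handle, 128 mm above the end of its tip: the place to grip. The handle is round, 22 mm in diameter, straight from 101 to 144 mm. Close the fingers along the pipette's y, clear of the finger rest
- finger_rest (a point): end of the yellow pipette's finger rest, a 7 mm thick white bar that projects 30 mm from the axis towards the pipette's +x, 133 to 145 mm above the end of the tip; it points roughly towards the robot
- pipette_blue: second micropipette, blue button and ring, without a tip, hanging in the other sleeve; otherwise the same shape, same origin (where the end of a tip would be). Stays in the stand
- pipette_stand: aluminium stand, fixed: base 92 x 164 mm, shelf 64 x 156 mm, its top 115 mm above the bench, two black sleeves (bore 18.6 mm, 34 mm deep, open below) at y = +37.5 and -37.5 mm. Origin: underside centre; y is its long side, +y roughly towards the robot. A pipette hangs by its flange, tip end 20 mm above the bench; lift it straight up 100 mm to clear the shelf
- open_mouth (a point): centre of the open tube's mouth, level with its rim, about 95 mm above the bench; the opening is 13 mm wide; z is the tube's axis, up
- amber_bottle: brown glass bottle with black cap, 51 mm diameter, 102 mm tall, loose, standing between stand and rack; origin: underside centre
- dropper_bottle: brown dropper bottle with black rubber top, 29 mm diameter, 94 mm tall, loose, standing between stand and rack; origin: underside centre
- stereo_microscope: stereo microscope, fixed, 403 mm tall, right of the rack; reaches towards the robot to about x = 0.46 m. An arm starting on its far side must pass with its fingertips above 420 mm or close in front of it. Right of it a white oven, 410 mm tall, its door handle at x = 0.52 m, 275 mm up: draw back from it first. Origin: on the bench under its middle
- loose_cap: orange screw cap of the open tube, 20 mm diameter, 12 mm high, lying upside down on the bench behind the far end of the rack; origin: underside centre
- tube_red: capped sample tube, 98 mm tall, white 16 mm body, red 20 mm screw cap, standing in the rack; origin: underside centre; its cap tops out 105 mm above the bench, 10 mm above the open tube's rim
- tube_blue: capped sample tube, 98 mm tall, white 16 mm body, blue 20 mm screw cap, standing in the rack; origin: underside centre; its cap tops out 105 mm above the bench, 10 mm above the open tube's rim
- tube_green: capped sample tube, 98 mm tall, white 16 mm body, green 20 mm screw cap, standing in the rack; origin: underside centre; its cap tops out 105 mm above the bench, 10 mm above the open tube's rim
- tube_yellow: capped sample tube, 98 mm tall, white 16 mm body, yellow 20 mm screw cap, standing in the rack; origin: underside centre; its cap tops out 105 mm above the bench, 10 mm above the open tube's rim
- tube_white: capped sample tube, 98 mm tall, white 16 mm body, white 20 mm screw cap, standing in the rack; origin: underside centre; its cap tops out 105 mm above the bench, 10 mm above the open tube's rim

How it is judged (in metres and radians):
On the way:
1. the pipette is held with its tip clear above the stand's shelf (z of pipette_yellow in the frame of pipette_stand above 0.12 m and contact force between the fingers and pipette_yellow above 1 N), for 0.2 s.
At the end, for the whole second after the job is handed in: The fingers alone hold the pipette; its tip end is within 5 mm sideways of the centre of the open mouth and 3 to 18 mm above the rim; it is upright within 7 degrees and still; the open tube is upright within 6 degrees; open tube, bottles, cap and blue pipette are within 15 mm of their start (horizontal distance between pipette_yellow and open_mouth below 0.005 m and z of pipette_yellow in the frame of open_mouth between 0.003 and 0.018 m and angle between pipette_yellow's own z axis and vertical below 0.12 rad and linear speed of pipette_yellow below 0.02 m/s and contact force between the fingers and pipette_yellow above 1 N and contact force between pipette_yellow and pipette_stand below 0.1 N and not (contact force between pipette_yellow and tube_rack above 0.3 N or contact force between pipette_yellow and tube_red above 0.3 N or contact force between pipette_yellow and tube_blue above 0.3 N or contact force between pipette_yellow and open_tube above 0.3 N or contact force between pipette_yellow and tube_green above 0.3 N or contact force between pipette_yellow and tube_yellow above 0.3 N or contact force between pipette_yellow and tube_white above 0.3 N or contact force between pipette_yellow and amber_bottle above 0.3 N or contact force between pipette_yellow and dropper_bottle above 0.3 N or contact force between pipette_yellow and loose_cap above 0.3 N or contact force between pipette_yellow and pipette_blue above 0.3 N or height (world z) of pipette_yellow below 0.008 m) and not (distance of any of open_tube, amber_bottle, dropper_bottle, loose_cap, pipette_blue from where it was at the start of the episode above 0.015 m) and angle between open_tube's own z axis and vertical below 0.1 rad); the arm keeps its last pose, push and grip.
It fails at once if the yellow pipette touches the rack, a tube, a bottle, the cap, the blue pipette (over 0.3 N) or the bench (tip lower than 8 mm) (contact force between pipette_yellow and tube_rack above 0.3 N or contact force between pipette_yellow and tube_red above 0.3 N or contact force between pipette_yellow and tube_blue above 0.3 N or contact force between pipette_yellow and open_tube above 0.3 N or contact force between pipette_yellow and tube_green above 0.3 N or contact force between pipette_yellow and tube_yellow above 0.3 N or contact force between pipette_yellow and tube_white above 0.3 N or contact force between pipette_yellow and amber_bottle above 0.3 N or contact force between pipette_yellow and dropper_bottle above 0.3 N or contact force between pipette_yellow and loose_cap above 0.3 N or contact force between pipette_yellow and pipette_blue above 0.3 N or height (world z) of pipette_yellow below 0.008 m).
It fails at once if the open tube, a bottle, the cap or the blue pipette is moved more than 15 mm (distance of any of open_tube, amber_bottle, dropper_bottle, loose_cap, pipette_blue from where it was at the start of the episode above 0.015 m).
It also fails if it takes over 51 s, if anything falls off the work surface, if the arm or the gripper's body presses on something with over 40 N, if the wrist force passes 120 N, or if a joint passes its speed limit or range.

ROBOT

A 6-joint arm with a two-finger parallel gripper is mounted at the origin on a cart in front of the work surface, level with it; the furniture and walls round the work are solid. World frame = base frame: x ahead of the robot, y to its left, z up, the work surface at z = 0. Lengths are in mm, angles in rad, forces in N, time in s.
With the tool pointing down it reaches from about 400 to 925 mm from the base axis. Payload 12.5 kg.
Tool frame: the origin (TCP) lies midway between the tips of the shut fingers; the grasp point (between the pads) lies 19 mm behind it; z points along the fingers, y is the line along which they close (so a half turn about z gives the same grasp; the last joint's range is limited). The gripper opens to 95 mm and grips with 3 to 60 N. Pads are 20 mm wide; open, the fingers measure 119 mm over their backs; the gripper's body (75 mm by 180 mm) begins 59 mm behind the grasp point.
Start: joints at [1.085, 0.491, 1.559, -0, 1.092, -0.106], TCP at [231.694, 580.487, 214.661] pointing down, gripper open.
Joint ranges: [-3.1, 3.1], [-0.84, 2.19], [0.05, 2.79], [-1.13, 4.28], [0.06, 2.93], [-2.69, 2.69]. Speed limits (rad/s): [2.22, 2.22, 2.79, 3.14, 3.14, 3.14].

INTERFACE

Orientations are given as [roll, pitch, yaw] about the fixed x, y, z axes, in that order (R = Rz(yaw) Ry(pitch) Rx(roll)).
In Python, from cell import readout, eyes, env gives the robot as it stands.
- The arm moves only by the tool move_arm, never from a script. Its argument "plan" is a list of rows, each a list of 3 entries, a list of its own where there are three numbers: the turn, a rotation vector about the tool's x, y, z in degrees, then the shift along the tool's x, y, z in m, then the gripper command: -1 is shut, 1 is fully open, values between are in proportion. In form: [[[ax, ay, az], [x, y, z], jaw], ...]. A call has 1 to 5 rows; each row is the pose to reach, as a shift and turn from the pose commanded when the call began, along the tool's axes at that moment; what a row does not reach only later rows make up. A row lasts 1/8 s, in which the tool goes at most 62.5 mm and 10.7 degrees, less where a joint would pass 70% of its speed; a pose out of reach is approached as far as the arm can. A call with a gripper value outside its range is refused whole. The fingers move at their own pace and stop on an object; the grip force is fixed at half the most. Time passes only in rows, so rows that repeat a pose let the fingers close. It gives the time, the measured TCP pose, the force, the opening and the grip force at its end, in the units of the state.
- readout.state(): the state, without advancing time (a new reading comes with each control period).
- eyes.read_camera(name): name is "scene" or "top" or "wrist"; returns a dict with "img" (480x640x3 uint8, red, green, blue), "K" (3x3 intrinsics, pixels), "extrinsics" (4x4, takes a point from camera to world coordinates). Camera axes: x right, y up, looking along -z (the intrinsics and any distortion apply to the point x, -y, -z); pixel columns grow to the right and rows downward; lengths in mm; the calibration is good to about 2 mm. A picture is of the moment at which its call begins. There is no depth.
- env.job_done(): hands the job in; it is judged then, once.
Trained networks look in a picture, given as the dict that the camera call returned (one of the last four; its "shot" number tells which), for a name from the list of things; names that differ only in an ending like _2 or _b are one class to them, and where a whole thing is asked for, a point or a joint stands for the part that bears it (a point fixed in the world has none). Each returns a list of dicts, best first, with "score" (0 to 1); they miss things now and then, are a little off and sometimes report something else, mostly with a low value. They report only what shows in the picture. A call takes as long as a camera call.
- eyes.cut_out(picture, name): "mask" (480x640 bool, what is visible of it) and "uv" ([column, row] in pixels, amid what is visible of it).
The state is a dict: "t": time; "joints": joint angles; "qvel": joint speeds; "tau": joint torques, N m; "eef_pos": TCP position; "tcp_rot": TCP orientation; "ft_force": force on the tool from outside, world axes, zero at the start; "moment": the same for the moment, N m; "opening": opening from 0.0 (shut) to 1.0 (fully open); "grip_force": force on a finger pad.
Only numpy, scipy, OpenCV 4.12 (cv2) and the standard library are available. Lean on these libraries where they do the work, as an engineer would, in place of code of your own. Each camera call takes 0.05 s, during which the arm holds its last target. There are 200 camera calls.

## Working session

There is one attempt and no reset: what is moved stays moved. The work goes in short steps, Python scripts to look and compute and a tool call to move; the robot and the scene stay as the last step left them, time stands still between calls to the robot, and variables do not carry over. Pictures are saved under pics/ and viewed, at most 10 in all, crops included, and the job is handed in when it is done.

Besides the shell and the picture viewer there is one more tool, called after "Call:" as a command line: name --argument value ..., lists and objects as JSON in quotes. move_arm: Moves the arm, as the interface text tells. Its arguments: {"type":"object","properties":{"plan":{"type":"array","items":{"type":"array"}}},"required":["plan"]}

```bash
mkdir -p pics; ls; cat > h.py <<'E'
import numpy as np, cv2
from cell import readout, eyes, env
def snap(n,f=None):
    p=eyes.read_camera(n)
    if f: cv2.imwrite('pics/'+f,p['img'][:,:,::-1])
    return p
def ray(p,uv):
    K=np.array(p['K']);E=np.array(p['extrinsics'])
    d=np.linalg.solve(K,[uv[0],uv[1],1]);d=np.array([d[0],-d[1],-d[2]])
    return E[:3,3],E[:3,:3]@d
def atz(p,uv,z):
    o,d=ray(p,uv);return o+d*(z-o[2])/d[2]
def proj(p,X):
    K=np.array(p['K']);E=np.array(p['extrinsics'])
    c=E[:3,:3].T@(np.array(X,float)-E[:3,3]);c=np.array([c[0],-c[1],-c[2]]);q=K@c;return q[:2]/q[2]
def tri(rs):
    A=np.zeros((3,3));b=np.zeros(3)
    for o,d in rs:
        d=d/np.linalg.norm(d);M=np.eye(3)-np.outer(d,d);A+=M;b+=M@o
    return np.linalg.solve(A,b)
E
python3 - <<'E'
from h import *
np.set_printoptions(precision=1,suppress=True)
for n in ['scene','top']:
    p=snap(n,n+'0.png'); print(n,p.keys(),np.array(p['extrinsics']).tolist(),np.array(p['K']).tolist())
    for k in ['pipette_yellow','finger_rest','pipette_blue','pipette_stand','open_mouth','amber_bottle','dropper_bottle','stereo_microscope','loose_cap','tube_red','tube_white']:
        try:
            r=eyes.cut_out(p,k)
            for q in r[:2]: 
                ys,xs=np.where(q['mask']); print(k,round(q['score'],2),q['uv'],xs.min(),xs.max(),ys.min(),ys.max())
        except Exception as e: print(k,e)
print(readout.state())
E
```

```text
pics
scene dict_keys(['img', 'K', 'extrinsics', 'shot']) [[0.6116436470836311, 0.43690680380908037, -0.65954870462125, -38.1533942790793], [-0.791133191796289, 0.338380533025057, -0.5095163272240594, -184.9493701443412], [0.0005672922097191477, 0.8334332964640975, 0.5526197775365417, 577.6545051886358], [0.0, 0.0, 0.0, 1.0]] [[435.65126594541, 0.0, 331.51328018769647], [0.0, 435.65126594541, 235.99966881100846], [0.0, 0.0, 1.0]]
pipette_yellow 0.82 [249.8, 206.3] 238 256 188 243
finger_rest 0.43 [287.2, 274.9] 279 293 250 290
pipette_blue 0.63 [277.3, 189.4] 267 283 175 205
pipette_stand 0.86 [265.2, 240.8] 227 307 195 278
open_mouth 0.51 [340.6, 266.2] 337 345 254 293
amber_bottle 0.84 [322.4, 240.9] 311 334 219 266
dropper_bottle 0.79 [288.6, 273.8] 278 291 249 290
stereo_microscope 0.51 [357.5, 250.7] 350 359 237 261
tube_white 0.61 [357.5, 250.1] 351 358 238 260
top dict_keys(['img', 'K', 'extrinsics', 'shot']) [[-0.006580882365596494, 0.9867242772638973, -0.16227104684856553, 359.3580456103405], [-0.9995482249858781, -0.011249896118647351, -0.027870876643903097, 237.235131373611
[... 371 characters left out ...]
pette_blue 0.87 [240.3, 232.9] 230 249 221 246
pipette_stand 0.62 [250.2, 262.9] 215 278 209 310
open_mouth 0.5 [362.8, 265.2] 359 368 257 269
dropper_bottle 0.52 [307.5, 292.3] 297 314 285 301
loose_cap 0.28 [238.5, 234.0] 230 248 221 245
tube_red 0.7 [347.0, 276.6] 342 353 271 285
tube_white 0.34 [347.9, 275.1] 343 353 272 284
{'t': 1.2, 'joints': array([ 1.1,  0.5,  1.6, -0. ,  1.1, -0.1]), 'qvel': array([ 0.,  0., -0.,  0.,  0., -0.]), 'tau': array([  0. , -61.2, -25.8,   0.1,   0. ,  -0. ]), 'eef_pos': array([231.7, 580.5, 214.7]), 'tcp_rot': array([3.1, 0. , 2.8]), 'ft_force': array([-0.4, -0.4,  0.4]), 'moment': array([-0.,  0.,  0.]), 'grip_force': 0.0, 'opening': 0.9989826555164162}
```

```bash
python3 - <<'E'
import cv2
a=cv2.imread('pics/scene0.png')[150:310,200:400]; cv2.imwrite('pics/s1.png',cv2.resize(a,None,fx=3.75,fy=3.75,interpolation=2))
a=cv2.imread('pics/top0.png')[190:330,200:400]; cv2.imwrite('pics/t1.png',cv2.resize(a,None,fx=4,fy=4,interpolation=2))
E
```

```text
(no output)
```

View pics/s1.png

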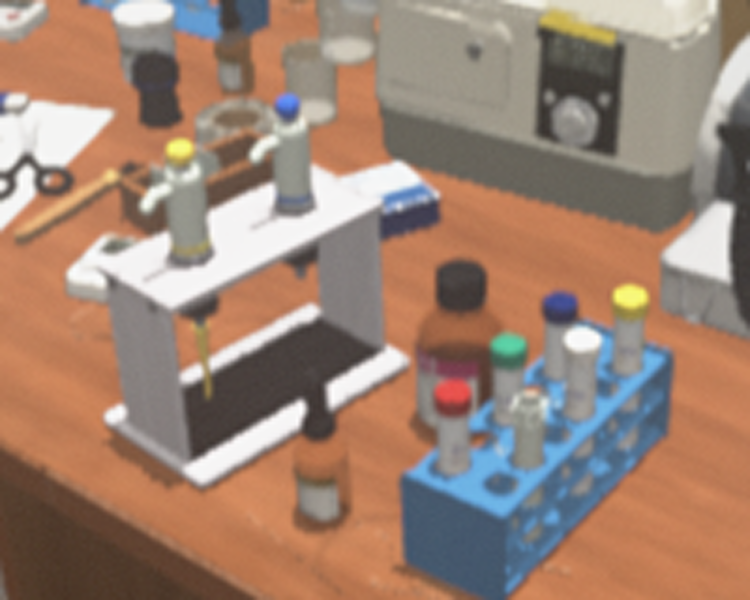

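View pics/t1.png

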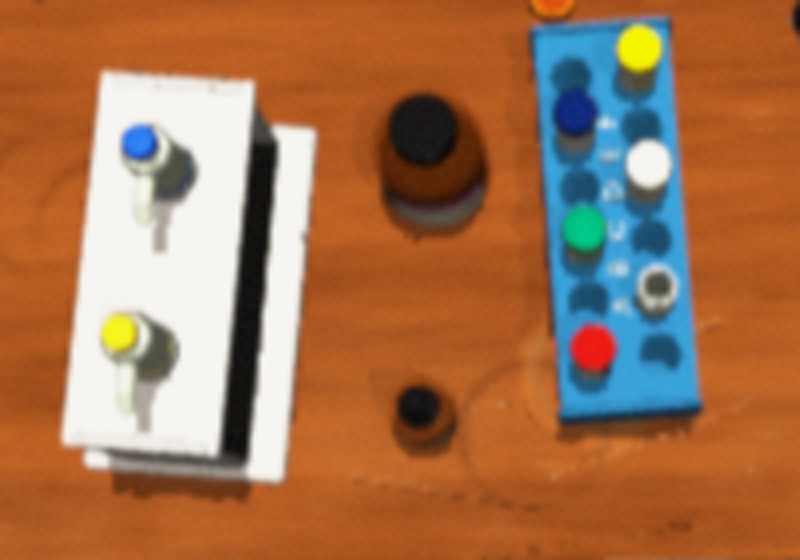

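The scene view shows both pipettes hanging in the stand. The yellow button is at about (248,189), in the near sleeve, and the open tube's mouth is at about (341,256). The top view has the yellow button at (230,273), its rest pointing down and image-left, and the mouth at (364,262).

```bash
python3 - <<'E'
from h import *
np.set_printoptions(precision=1,suppress=True)
s=snap('scene');t=snap('top')
S=lambda u,v:(200+u/3.75-.4,150+v/3.75-.4)
T=lambda u,v:(200+u/4-.4,190+v/4-.4)
for n,a,b,z in [('ybut',(180,147),(119,331),183),('bbut',(288,101),(140,142),183),('mouth',(530,398),(657,287),95),('red',(453,388),(593,347),105),('white',(583,340),(648,163),105),('yel',(631,294),(639,47),105),('green',(509,343),(584,228),105),('blue',(561,300),(575,110),105),('amber',(462,268),(423,128),102),('drop',(313,373),(417,405),94)]:
    print(n,tri([ray(s,S(*a)),ray(t,T(*b))]),atz(s,S(*a),z),atz(t,T(*b),z))
for n,b in [('shFL',(65,443)),('shFR',(220,455)),('shBL',(103,73)),('shBR',(254,82))]: print(n,atz(t,T(*b),115))
print('rest end',atz(t,T(124,408),159), 'brest',atz(t,T(145,218),159))
from scipy.spatial.transform import Rotation as R
st=readout.state();print(st['tcp_rot'],'\n',R.from_euler('xyz',st['tcp_rot']).as_matrix())
E
```

```text
ybut [467.4 413.9 181. ] [464.6 411.2 183. ] [467.5 413.2 183. ]
bbut [541.4 407.  181.4] [538.9 404.7 183. ] [541.2 406.6 183. ]
mouth [494.3 204.2  96.2] [495.7 205.1  95. ] [494.4 204.2  95. ]
red [468.  231.7 105.3] [468.1 232.1 105. ] [468.3 231.4 105. ]
white [545.7 207.7 102.3] [542.  205.7 105. ] [545.4 207.5 105. ]
yel [595.1 210.8 104.5] [594.  210.7 105. ] [595.3 210.5 105. ]
green [518.1 234.9 103.9] [516.5 234.2 105. ] [518.2 234.6 105. ]
blue [568.5 238.1 103.4] [566.1 237.  105. ] [568.5 237.8 105. ]
amber [562.1 301.9 102.6] [563.  302.4 102. ] [562.2 302.  102. ]
drop [445.4 305.3  95.1] [446.1 306.8  94. ] [445.9 305.1  94. ]
shFL [429.8 447.9 115. ]
shFR [424.4 384.1 115. ]
shBL [584.7 435.6 115. ]
shBR [580.  371.9 115. ]
rest end [440.1 415.4 159. ] brest [515.3 408.5 159. ]
[3.1 0.  2.8] 
 [[-0.9  0.4  0. ]
 [ 0.4  0.9  0. ]
 [-0.   0.  -1. ]]
```

View pics/top0.png

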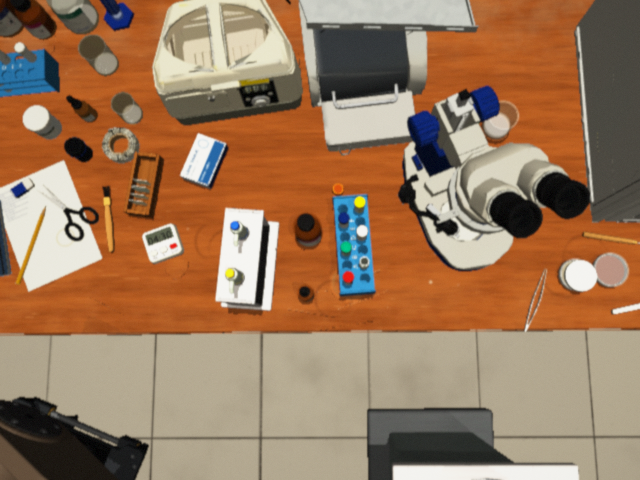

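```bash
python3 - <<'E'
from h import *
from scipy.spatial.transform import Rotation as R
np.set_printoptions(precision=4,suppress=True)
st=readout.state();print(st['t'],st['tcp_rot'],st['eef_pos'],st['joints'])
M=R.from_euler('xyz',st['tcp_rot']).as_matrix()
for g in [(467.3,413.2,214.7),(467.3,413.2,129)]: print(M.T@(np.array(g)-st['eef_pos']))
print(np.degrees(np.pi-0.065-st['tcp_rot'][2]))
E
```

```text
1.3 [3.1415 0.     2.7618] [231.7036 580.4872 214.6504] [ 1.0854  0.4909  1.5589 -0.      1.0917 -0.1056]
[-280.8241  -68.0329   -0.0498]
[-280.8224  -68.0402   85.6502]
18.0345600241291
```

The top view shows the stand at centre-left, the rack at (355,245), and the microscope starting right of about column 402. The gripper's path from the left is free. I'll move above the yellow pipette.

Call:
move_arm --plan '[[[0, 0, -4], [-0.05, -0.012, 0], 1], [[0, 0, -8], [-0.105, -0.025, 0], 1], [[0, 0, -12], [-0.165, -0.04, 0], 1], [[0, 0, -16], [-0.225, -0.055, 0], 1], [[0, 0, -18], [-0.265, -0.064, 0], 1]]'

```text
t: 1.92
eef_pos: [456.1, 421.0, 214.7]
tcp_rot: [3.142, 0.0, 3.076]
ft_force: [-1.0, 0.3, 0.6]
opening: 1.001
grip_force: 0.0
```

Call:
move_arm --plan '[[[0, 0, 0], [-0.006, 0.0, 0], 1], [[0, 0, 0], [-0.015, 0.001, 0], 1], [[0, 0, 0], [-0.015, 0.001, 0], 1]]'

```text
t: 2.3
eef_pos: [468.8, 423.6, 214.5]
tcp_rot: [3.141, -0.0, 3.077]
ft_force: [-0.4, 0.1, 0.4]
opening: 0.999
grip_force: 0.0
```

```bash
python3 - <<'E'
from h import *
np.set_printoptions(precision=4,suppress=True)
st=readout.state();print(st['t'],st['tcp_rot'],st['eef_pos'])
w=snap('wrist','w1.png');print(np.array(w['extrinsics']))
for k in ['pipette_yellow','finger_rest']:
    for q in eyes.cut_out(w,k)[:2]: print(k,q['score'],q['uv'])
for z in (183,144,121): print(proj(w,[467.3,413.2,z]))
E
```

```text
2.3 [ 3.1414 -0.      3.0766] [468.8099 423.6099 214.5421]
[[  0.0656  -0.9669  -0.2465 400.1094]
 [  0.9978   0.0632   0.0175 428.8284]
 [ -0.0013  -0.2471   0.969  382.6995]
 [  0.       0.       0.       1.    ]]
pipette_yellow 0.62 [306.3, 253.3]
finger_rest 0.59 [305.2, 250.9]
finger_rest 0.4 [178.6, 207.3]
[298.7141 276.8938]
[302.1655 255.2663]
[303.7487 245.3452]
```

View pics/w1.png

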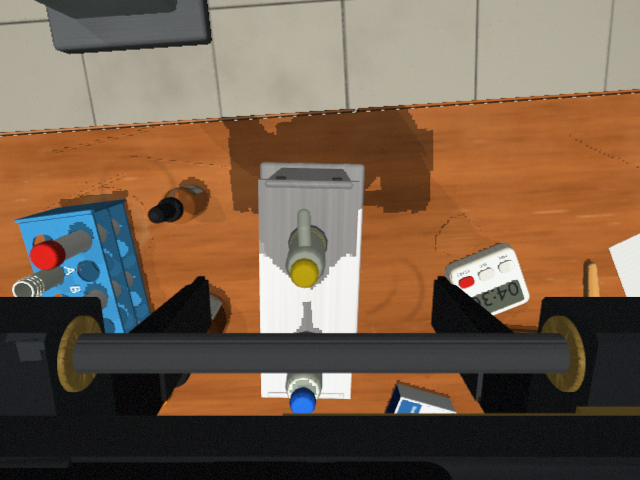

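The wrist view shows the yellow button at (304,273) with the rest pointing straight up in the image, aligned with the tool. The blue button is clear behind it at (302,400).

```bash
python3 - <<'E'
from h import *
np.set_printoptions(precision=4,suppress=True)
w=snap('wrist');t=snap('top')
from scipy.spatial.transform import Rotation as R
st=readout.state();M=R.from_euler('xyz',st['tcp_rot']).as_matrix()
b=atz(w,(304.5,271.5),183);print('but',b,'rest',atz(w,(304,211),163),'blue',atz(w,(302.5,398),183))
print('ring/flange mid',proj(t,[467.3,413.2,183]))
print('mouth',atz(w,(27,288),95),'red',atz(w,(46,254),105))
for y in (413.3,415.5): print(M.T@(np.array([467.3,y,129])-st['eef_pos']))
E
```

```text
but [464.2198 416.1093 183.    ] rest [437.5222 417.0683 163.    ] blue [534.9343 409.7517 183.    ]
ring/flange mid [229.3694 272.4759]
mouth [492.1937 210.6749  95.    ] red [465.6453 236.9098 105.    ]
[  0.5456 -10.0363  85.7356]
[ 0.688  -7.8409 85.7358]
```

Call:
move_arm --plan '[[[0, 0, 0], [0.001, -0.005, 0], 1], [[0, 0, 0], [0.001, -0.009, 0.02], 1], [[0, 0, 0], [0.001, -0.009, 0.05], 1], [[0, 0, 0], [0.001, -0.009, 0.075], 1], [[0, 0, 0], [0.001, -0.009, 0.0855], 1]]'

```text
t: 3.18
eef_pos: [467.0, 413.4, 128.0]
tcp_rot: [-3.141, -0.001, 3.076]
ft_force: [-0.3, 0.2, -0.5]
opening: 0.996
grip_force: 0.0
```

Call:
move_arm --plan '[[[0, 0, 0], [0, 0, 0], 1], [[0, 0, 0], [0, 0, 0], 0.2], [[0, 0, 0], [0, 0, 0], -0.3]]'

```text
t: 3.55
eef_pos: [467.8, 414.1, 130.1]
tcp_rot: [3.141, 0.001, 3.076]
ft_force: [-0.3, 0.4, 0.5]
opening: 0.842
grip_force: 0.0
```

```bash
python3 - <<'E'
from h import *
st=readout.state();print(st['t'],st['eef_pos'],st['opening'],st['ft_force'])
w=snap('wrist','w2.png')
E
```

```text
3.55 [467.80484676 414.10704473 130.06993767] 0.8417704867914738 [-0.25501759  0.38495856  0.48922435]
```

View pics/w2.png

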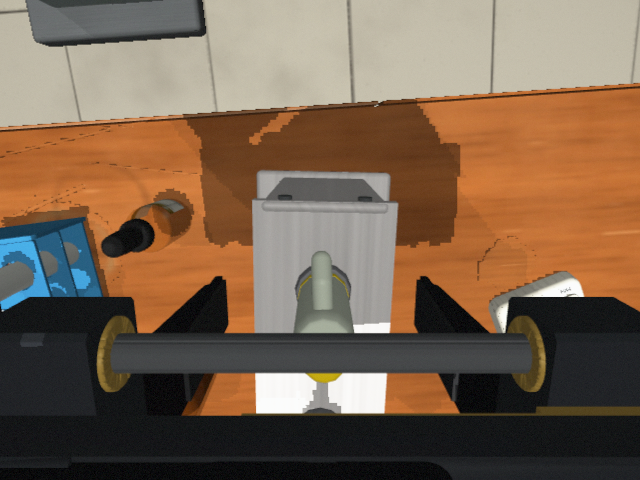

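The handle at column ~323 sits centred between the finger edges at 226 and 417, so I'll close.

Call:
move_arm --plan '[[[0, 0, 0], [0, 0, 0], -0.4], [[0, 0, 0], [0, 0, 0], -0.5], [[0, 0, 0], [0, 0, 0], -0.6], [[0, 0, 0], [0, 0, 0], -0.8], [[0, 0, 0], [0, 0, 0], -1]]'

```text
t: 4.22
eef_pos: [467.5, 413.9, 129.1]
tcp_rot: [3.142, 0.0, 3.076]
ft_force: [0.1, -0.0, -0.2]
opening: 0.277
grip_force: 0.0
```

Call:
move_arm --plan '[[[0, 0, 0], [0, 0, 0], -1], [[0, 0, 0], [0, 0, 0], -1], [[0, 0, 0], [0, 0, 0], -1], [[0, 0, 0], [0, 0, 0], -1], [[0, 0, 0], [0, 0, 0], -1]]'

```text
t: 4.85
eef_pos: [467.5, 413.9, 129.2]
tcp_rot: [3.142, 0.0, 3.076]
ft_force: [-0.7, -0.3, -1.4]
opening: 0.223
grip_force: 30.0
```

Call:
move_arm --plan '[[[0, 0, 0], [0, 0, -0.006], -1], [[0, 0, 0], [0, 0, -0.018], -1], [[0, 0, 0], [0, 0, -0.035], -1], [[0, 0, 0], [0, 0, -0.055], -1], [[0, 0, 0], [0, 0, -0.075], -1]]'

```text
t: 5.48
eef_pos: [467.6, 414.0, 206.1]
tcp_rot: [3.141, 0.001, 3.076]
ft_force: [0.4, -0.8, -0.8]
opening: 0.225
grip_force: 30.0
```

Call:
move_arm --plan '[[[0, 0, 0], [0, 0, -0.02], -1], [[0, 0, 0], [0, 0, -0.04], -1], [[0, 0, 0], [0, 0, -0.055], -1], [[0, 0, 0], [0, 0, -0.065], -1], [[0, 0, 0], [0, 0, -0.065], -1]]'

```text
t: 6.1
eef_pos: [467.6, 413.9, 269.8]
tcp_rot: [3.141, 0.001, 3.076]
ft_force: [-0.1, 0.1, -0.9]
opening: 0.222
grip_force: 30.0
```

```bash
python3 - <<'E'
from h import *
np.set_printoptions(precision=2,suppress=True)
st=readout.state();print(st['t'],st['eef_pos'],st['opening'],st['ft_force'])
s=snap('scene','s3.png');p=st['eef_pos']
print('tip expected',proj(s,p-[0,0,109]),'button top',proj(s,p+[0,0,54]))
c=s['img'];u,v=proj(s,p-[0,0,40]).astype(int)
cv2.imwrite('pics/s3c.png',cv2.resize(c[v-75:v+75,u-60:u+140,::-1],None,fx=4,fy=4,interpolation=2));print(u-60,v-75)
E
```

```text
6.1 [467.62 413.95 269.76] 0.2222930202882652 [-0.09  0.09 -0.9 ]
tip expected [248.96 197.81] button top [239.47 117.43]
185 90
```

View pics/s3c.png

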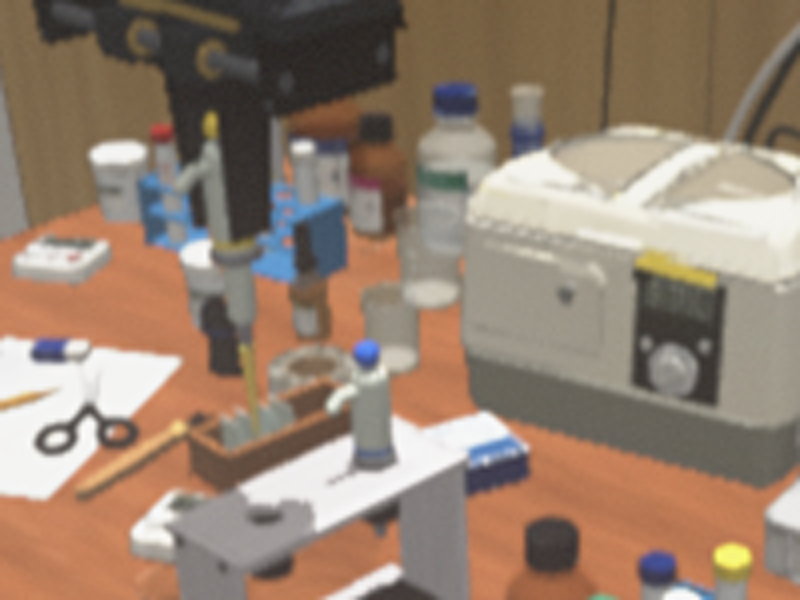

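The pipette is out of the stand with its tip at about (249,198), exactly where expected. I'll carry it across at this height.

Call:
move_arm --plan '[[[0, 0, 0], [-0.003, -0.015, 0], -1], [[0, 0, 0], [-0.009, -0.045, 0], -1], [[0, 0, 0], [-0.017, -0.085, 0], -1], [[0, 0, 0], [-0.025, -0.125, 0], -1], [[0, 0, 0], [-0.032, -0.16, 0], -1]]'

```text
t: 6.78
eef_pos: [488.7, 249.9, 268.6]
tcp_rot: [-3.141, -0.001, 3.075]
ft_force: [0.3, 1.1, -1.3]
opening: 0.223
grip_force: 30.0
```

Call:
move_arm --plan '[[[0, 0, 0], [-0.005, -0.025, 0], -1], [[0, 0, 0], [-0.008, -0.04, 0], -1], [[0, 0, 0], [-0.009, -0.048, 0], -1], [[0, 0, 0], [-0.009, -0.048, 0], -1], [[0, 0, 0], [-0.009, -0.048, 0], -1]]'

```text
t: 7.4
eef_pos: [494.7, 204.2, 269.1]
tcp_rot: [3.141, -0.0, 3.077]
ft_force: [0.9, -0.6, -0.6]
opening: 0.226
grip_force: 30.0
```

```bash
python3 - <<'E'
from h import *
np.set_printoptions(precision=2,suppress=True)
st=readout.state();print(st['t'],st['eef_pos'],st['opening'],st['ft_force'])
s=snap('scene');w=snap('wrist');p=st['eef_pos']
print('tip expected',proj(s,p-[0,0,109]),proj(w,p-[0,0,109]),'mouth',proj(s,[494.4,204.2,95]),proj(w,[494.4,204.2,95]))
u,v=proj(s,p-[0,0,115]).astype(int)
a=cv2.resize(s['img'][v-50:v+70,u-40:u+40,::-1],None,fx=5,fy=5,interpolation=2);print(u-40,v-50)
b=cv2.resize(w['img'][160:400,240:400,::-1],None,fx=2.5,fy=2.5,interpolation=2)
cv2.imwrite('pics/m1.png',np.hstack([a,b]))
E
```

```text
7.4 [494.71 204.22 269.06] 0.22587699761659433 [ 0.9  -0.58 -0.59]
tip expected [341.45 226.81] [320.23 240.8 ] mouth [340.9  256.23] [320.39 221.29]
301 179
```

View pics/m1.png

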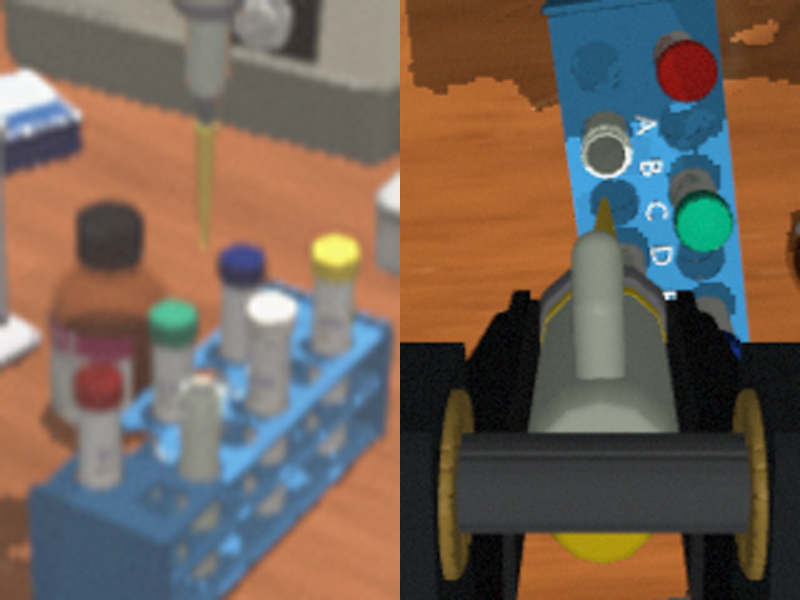

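In the scene view the tip is at about (342,228), directly above the mouth at (342,256). The wrist view agrees, with the tip at (321.6,239) and the mouth at (322.8,221), both within ~1 px of prediction. I'll lower most of the way.

Call:
move_arm --plan '[[[0, 0, 0], [0, 0, 0.006], -1], [[0, 0, 0], [-0.0005, 0.0005, 0.018], -1], [[0, 0, 0], [-0.0005, 0.0005, 0.032], -1], [[0, 0, 0], [-0.0005, 0.0005, 0.042], -1], [[0, 0, 0], [-0.0005, 0.0005, 0.046], -1]]'

```text
t: 8.12
eef_pos: [495.1, 204.1, 222.2]
tcp_rot: [-3.141, -0.001, 3.076]
ft_force: [-0.3, 0.4, -1.2]
opening: 0.224
grip_force: 30.0
```

Call:
move_arm --plan '[[[0, 0, 0], [0, 0, 0], -1], [[0, 0, 0], [0, 0, 0], -1], [[0, 0, 0], [0, 0, 0], -1]]'

```text
t: 8.5
eef_pos: [495.4, 204.2, 223.5]
tcp_rot: [3.141, 0.001, 3.076]
ft_force: [-0.2, 0.6, -1.5]
opening: 0.227
grip_force: 30.0
```

```bash
python3 - <<'E'
from h import *
np.set_printoptions(precision=2,suppress=True)
st=readout.state();print(st['t'],st['eef_pos'],st['opening'],st['ft_force'])
s=snap('scene');w=snap('wrist');p=st['eef_pos']
print('tip expected',proj(s,p-[0,0,109]),proj(w,p-[0,0,109]),'mouth',proj(s,[494.4,204.2,95]),proj(w,[494.4,204.2,95]))
u,v=proj(s,p-[0,0,115]).astype(int)
a=cv2.resize(s['img'][v-30:v+30,u-20:u+20,::-1],None,fx=10,fy=10,interpolation=2);print(u-20,v-30)
b=cv2.resize(w['img'][170:290,280:360,::-1],None,fx=5,fy=5,interpolation=2)
cv2.imwrite('pics/m2.png',np.hstack([a,b]))
E
```

```text
8.5 [495.44 204.17 223.5 ] 0.22698497906409001 [-0.15  0.65 -1.55]
tip expected [341.38 247.46] [320.29 240.71] mouth [340.9  256.23] [320.3  232.71]
321 220
```

View pics/m2.png

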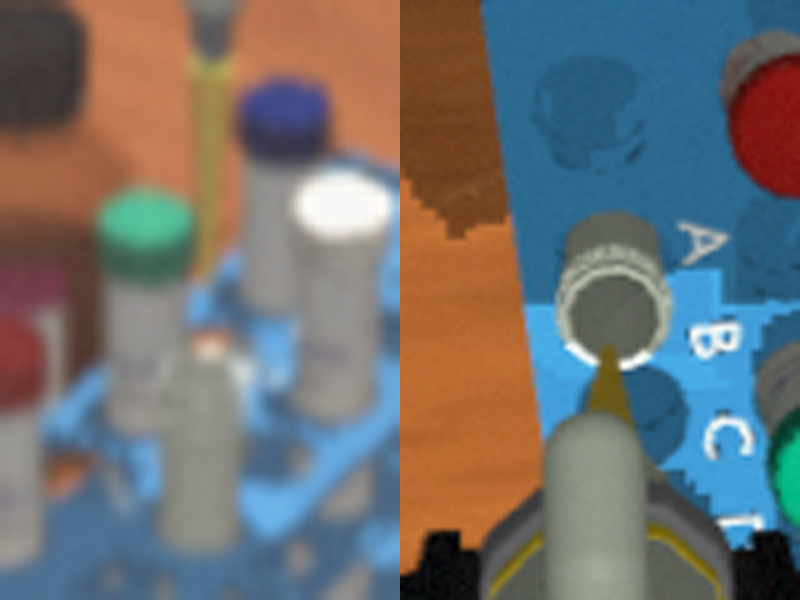

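In the wrist view the tip at (322,239.4) is just above the mouth at (323,233.6). That leaves about 1 mm to correct in +x. The scene view shows the tip about 19 mm above the rim, so I'll do the final lowering.

Call:
move_arm --plan '[[[0, 0, 0], [-0.001, 0.0003, 0.002], -1], [[0, 0, 0], [-0.001, 0.0003, 0.005], -1], [[0, 0, 0], [-0.001, 0.0003, 0.008], -1], [[0, 0, 0], [-0.001, 0.0003, 0.008], -1], [[0, 0, 0], [-0.001, 0.0003, 0.008], -1]]'

```text
t: 9.22
eef_pos: [496.4, 204.4, 215.1]
tcp_rot: [3.142, 0.0, 3.076]
ft_force: [-0.4, -0.7, -0.4]
opening: 0.223
grip_force: 30.0
```

Call:
move_arm --plan '[[[0, 0, 0], [0, 0, 0], -1], [[0, 0, 0], [0, 0, 0], -1], [[0, 0, 0], [0, 0, 0], -1], [[0, 0, 0], [0, 0, 0], -1], [[0, 0, 0], [0, 0, 0], -1]]'

```text
t: 9.85
eef_pos: [496.3, 204.4, 215.2]
tcp_rot: [3.142, 0.0, 3.076]
ft_force: [0.1, 0.2, -1.1]
opening: 0.227
grip_force: 30.0
```

```bash
python3 - <<'E'
from h import *
np.set_printoptions(precision=2,suppress=True)
st=readout.state();print(st['t'],st['eef_pos'],st['opening'],st['ft_force'])
s=snap('scene');w=snap('wrist');p=st['eef_pos']
print('tip expected',proj(s,p-[0,0,109]),proj(w,p-[0,0,109]),'mouth',proj(s,[494.4,204.2,95]),proj(w,[494.4,204.2,95]))
a=cv2.resize(s['img'][220:280,321:361,::-1],None,fx=10,fy=10,interpolation=2)
b=cv2.resize(w['img'][200:260,300:340,::-1],None,fx=10,fy=10,interpolation=2)
cv2.imwrite('pics/m3.png',np.hstack([a,b]))
E
```

```text
9.85 [496.34 204.36 215.15] 0.22687685418453232 [ 0.13  0.15 -1.09]
tip expected [341.53 250.87] [320.29 240.74] mouth [340.9  256.23] [319.91 234.18]
```

View pics/m3.png

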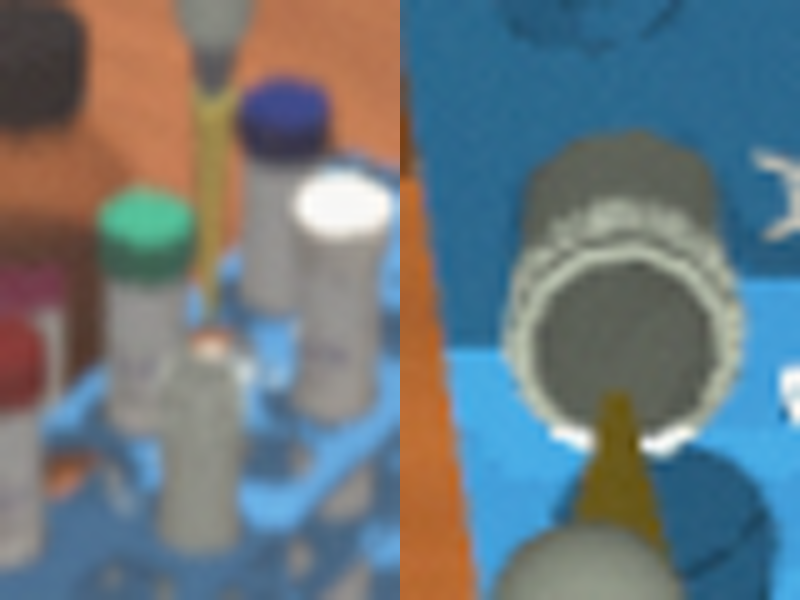

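The final view shows the tip at (322,239) in the wrist image, within about 1 mm sideways of the mouth centre and about 10–11 mm above the rim. I'll hand the job in.

```bash
python3 -c "
from cell import env
print(env.job_done())"
```

```text
the job is handed in; nothing more can be done
None
```

The yellow pipette is held still over the open tube, its tip measured from the camera images at about 1 mm off centre and about 11 mm above the rim; I handed the job in, and it gave no verdict back.

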